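Fill the empty pockets of the breakfast jar carrier

ROBOT

A 6-joint arm with a two-finger parallel gripper is mounted at the origin on the work surface. World frame = base frame: x ahead of the robot, y to its left, z up, the work surface at z = 0. Lengths are in mm, angles in degrees, forces in N, time in s.
With the tool pointing down it reaches from about 350 to 850 mm from the base axis. Payload 8.1 kg.
Tool frame: the origin (TCP) lies between the finger pads; the fingertips stand 22 mm ahead of it and the grasp point (between the pads) lies 3 mm ahead of it (r.nose_length is the z of the fingertips in the tool frame, in mm); z points along the fingers, x is the direction in which the jaws open and shut, and the axes are right-handed (so a half turn about z gives the same grasp; the last joint's range is limited). The gripper opens to 85 mm and grips with 20 to 120 N. Pads are 22 mm wide; open, the fingers measure 114 mm over their backs; the gripper's body (76 mm by 85 mm) begins 54 mm behind the grasp point. The pads swing forward as they close: fully open they stand 13 mm farther back than shut.
Start: joints at [-77.888, 7.471, 85.268, -0, 87.261, -4.893], TCP at [175.497, -573.765, 253.292] pointing down, gripper open.
Joint ranges: [-169.43, 169.43], [-51.17, 129.36], [1.28, 143.12], [-76.62, 256.62], [0, 156.53], [-152.29, 152.29]. Speed limits (degrees/s): [136.94, 136.94, 159.86, 180, 180, 180].

INTERFACE

Orientations are given as [roll, pitch, yaw] about the fixed x, y, z axes, in that order (R = Rz(yaw) Ry(pitch) Rx(roll)).
In Python, from bench import r gives the robot as it stands.
- The arm moves only by the shell command python3 -m jog 'ROWS' [FORCE]. ROWS is JSON, a list of rows, each a list of 5 numbers: the shift along the tool's x, y, z in m, then the turn about the tool's z in degrees, then the opening in per cent of the stroke, from 0 (shut) to 100 (fully open). A call has 1 to 8 rows; each row is the pose to reach, as a shift and turn from the pose measured when the call began, along the tool's axes at that moment; what a row does not reach only later rows make up. A row lasts 1/10 s, in which the tool goes at most 50 mm and 8.59 degrees, less where a joint would pass 70% of its speed; a pose out of reach is approached as far as the arm can. A call with a gripper value outside its range is refused whole. The fingers move at their own pace and stop on an object; FORCE is the grip in N (left out, the last holds). Time passes only in rows, so rows that repeat a pose let the fingers close. It gives the time, the measured TCP pose, the force and the opening at its end, in the units of the state.
- r.sense(): the state, without advancing time (a new reading comes with each control period).
- r.snapshot(name): name is "side" or "top" or "wrist"; returns a dict with "image" (420x560x3 uint8, red, green, blue), "K" (3x3 intrinsics, pixels), "T" (4x4, takes a point from camera to world coordinates); the wrist camera has in their place "tool_from_camera" (4x4, takes a point from camera to tool coordinates, whose origin is the TCP and whose axes are the tool frame's). Camera axes: x right, y down, z forward; pixel columns grow to the right and rows downward; lengths in mm; the calibration is good to about 2 mm. The wrist camera is an equidistant fisheye: a pixel r from the principal point sees the ray r / f radians off the axis. A picture is of the moment at which its call begins: read the wrist's pose just before it. There is no depth.
- r.hand_in(): hands the job in, once; it reports no verdict.
Trained networks look in a picture, given as the dict that the camera call returned (one of the last four; its "shot" number tells which), for a name from the list of things; names that differ only in an ending like _2 or _b are one class to them, and where a whole thing is asked for, a point or a joint stands for the part that bears it (a point fixed in the world has none). Each returns a list of dicts, best first, with "conf" (0 to 1); they miss things now and then, are a little off and sometimes report something else, mostly with a low value. They report only what shows in the picture. A call takes as long as a camera call. They do not tell look-alikes from the thing itself.
- r.search_frame(picture, label): "bbox" ([left, top, right, bottom] in pixels, round what is visible of it).
- r.pinpoint(picture, label): "uv" ([column, row] in pixels: a listed point, or the origin of a listed thing).
The state is a dict: "time": time; "joint_pos": joint angles; "qd": joint speeds; "joint_efforts": joint torques, N m; "tool_pos": TCP position; "tcp_rot": TCP orientation; "ft_force": force on the tool from outside, world axes, zero at the start; "wrist_torque": the same for the moment, N m; "finger_gap": finger opening in mm.
Only numpy, scipy, OpenCV 4.12 (cv2) and the standard library are available. Lean on these libraries where they do the work, as an engineer would, in place of code of your own. Each camera call takes 0.05 s, during which the arm holds its last target. There are 200 camera calls.

TASK

First swing the carrier's handle fully down to the side, so that it no longer stands over the pockets. Then put the two spare jars, upright and lid up, into the two empty pockets: the one lying in the cradle must first be stood up on the bare counter and let go, then taken again. Put the glass jars down gently without dropping them, and leave the jars already in the carrier and the other kitchen things where they are.

Things in the scene. Friction and masses are not known exactly. Their poses are not given: they have to be found in the camera images.
- carrier: Fixed wooden jar carrier, 272 mm long (x, away from the robot +-0.2 rad) by 72 wide (y, to the left). Row of four square pockets 56 mm wide, pitch 64. Floor 8 mm thick; side walls and dividers 8 thick, tops 50 mm above the counter; end boards 100 high. Origin: centre of underside. Two pockets hold jars, two are empty; which varies.
- pocket_1 (a point): Centre of the floor of pocket 1 (8 mm above the counter), numbered from the robot's end outwards; axes as the carrier's.
- pocket_2 (a point): Centre of the floor of pocket 2 (8 mm above the counter), numbered from the robot's end outwards; axes as the carrier's.
- pocket_3 (a point): Centre of the floor of pocket 3 (8 mm above the counter), numbered from the robot's end outwards; axes as the carrier's.
- pocket_4 (a point): Centre of the floor of pocket 4 (8 mm above the counter), numbered from the robot's end outwards; axes as the carrier's.
- bail (a joint): U-shaped carrier handle (8 mm steel wire; orange roll 20 mm thick, 120 long at its middle), hinged at both end boards 60 mm above the counter. 0 rad: straight up over the pockets (starts 0 to 0.35). Swings only to the carrier's +y side, to its stop at 1.4 rad. Friction holds it near upright (about 1 N at the roll moves it); past about 0.8 rad it may sink by itself.
- bail_grip (a point): Middle of the handle's orange roll, on its axis, 130 mm from the hinge line. The roll runs along the carrier's x.
- bail_hinge (a point): Point on the handle's hinge line, above the carrier's origin, 60 mm above the counter; axes as the carrier's.
- jar_in_a: A jar already in a pocket: 48 mm in diameter, 110 tall (pale glass to 92 mm, then birch lid of the same diameter with orange ring and dot), about 0.22 kg. Origin: centre of its base; z from base to lid.
- jar_in_b: The other jar already in a pocket: 48 mm in diameter, 110 tall (pale glass to 92 mm, then birch lid of the same diameter with orange ring and dot), about 0.22 kg. Origin: centre of its base; z from base to lid.
- jar_standing: Spare jar standing upright on the counter: 48 mm in diameter, 110 tall (pale glass to 92 mm, then birch lid of the same diameter with orange ring and dot), about 0.22 kg. Origin: centre of its base; z from base to lid. The counter around it, between carrier and cradle, is bare: room to stand the other spare up once this one is gone.
- jar_lying: Spare jar lying level in the cradle, lid to the robot's right (+-0.4 rad), axis 45 mm above the counter: 48 mm in diameter, 110 tall (pale glass to 92 mm, then birch lid of the same diameter with orange ring and dot), about 0.22 kg. Origin: centre of its base; z from base to lid. Saddles touch it 9 to 21 and 94 to 106 mm from its base; free between.
- cradle: Fixed white drying cradle, base 120 by 60 by 8 mm, with two vee saddles that reach 35 mm above the counter, 24 mm to either side of the middle. Origin: centre of its underside. The jar lies along its x, which points to the robot's left (+-0.4 rad), the lid at the -x end; the jar's middle is above the origin.
- bowl: Bystander: blue melamine bowl, 120 mm across and 55 mm high, origin under its centre.
- cup_lid: Bystander: green cup lid, 90 mm across, with a knob to 21 mm height, origin under its centre.
- measuring_cup: Bystander: orange measuring cup, 64 mm across and 45 mm high, its handle reaches 115 mm from the cup's axis along its x at 42 mm height; origin under the cup.
Mind the look-alikes: they are no part of the job. What is shaped like the jar_lying but blue or pink is not meant.

How it is judged (in metres and radians):
On the way, in this order (a step that is already met when the one before it is completed fails the run):
1. the handle is swung down to the side, to its stop (value of joint bail above 1.25 rad), for 0.2 s.
2. the jar from the cradle stands upright on the bare counter, let go (angle between jar_lying's own z axis and vertical below 0.1 rad and height (world z) of jar_lying below 0.004 m and linear speed of jar_lying below 0.03 m/s and contact force between each of the arm, the fingers and jar_lying below 0.1 N), for 0.2 s.
At the end, for the whole second after the job is handed in: Each of the four pockets holds one jar: every jar's base within 10 mm of a pocket's centre and within 6 mm of its floor, upright (tilt under 0.12 rad, lid up) and at rest; the handle is still down (over 1.25 rad) (((horizontal distance between jar_lying and pocket_1 below 0.01 m and z of jar_lying in the frame of pocket_1 below 0.006 m) or (horizontal distance between jar_lying and pocket_2 below 0.01 m and z of jar_lying in the frame of pocket_2 below 0.006 m) or (horizontal distance between jar_lying and pocket_3 below 0.01 m and z of jar_lying in the frame of pocket_3 below 0.006 m) or (horizontal distance between jar_lying and pocket_4 below 0.01 m and z of jar_lying in the frame of pocket_4 below 0.006 m)) and angle between each of jar_lying, jar_standing, jar_in_a, jar_in_b's own z axis and vertical below 0.12 rad and linear speed of each of jar_lying, jar_standing, jar_in_a, jar_in_b below 0.02 m/s and ((horizontal distance between jar_standing and pocket_1 below 0.01 m and z of jar_standing in the frame of pocket_1 below 0.006 m) or (horizontal distance between jar_standing and pocket_2 below 0.01 m and z of jar_standing in the frame of pocket_2 below 0.006 m) or (horizontal distance between jar_standing and pocket_3 below 0.01 m and z of jar_standing in the frame of pocket_3 below 0.006 m) or (horizontal distance between jar_standing and pocket_4 below 0.01 m and z of jar_standing in the frame of pocket_4 below 0.006 m)) and ((horizontal distance between jar_in_a and pocket_1 below 0.01 m and z of jar_in_a in the frame of pocket_1 below 0.006 m) or (horizontal distance between jar_in_a and pocket_2 below 0.01 m and z of jar_in_a in the frame of pocket_2 below 0.006 m) or (horizontal distance between jar_in_a and pocket_3 below 0.01 m and z of jar_in_a in the frame of pocket_3 below 0.006 m) or (horizontal distance between jar_in_a and pocket_4 below 0.01 m and z of jar_in_a in the frame of pocket_4 below 0.006 m)) and ((horizontal distance between jar_in_b and pocket_1 below 0.01 m and z of jar_in_b in the frame of pocket_1 below 0.006 m) or (horizontal distance between jar_in_b and pocket_2 below 0.01 m and z of jar_in_b in the frame of pocket_2 below 0.006 m) or (horizontal distance between jar_in_b and pocket_3 below 0.01 m and z of jar_in_b in the frame of pocket_3 below 0.006 m) or (horizontal distance between jar_in_b and pocket_4 below 0.01 m and z of jar_in_b in the frame of pocket_4 below 0.006 m)) and value of joint bail above 1.25 rad); the robot touches nothing.
It fails at once if a jar already in the carrier is pulled out or displaced by more than 20 mm (distance of any of jar_in_a, jar_in_b from where it was at the start of the episode above 0.02 m).
It fails at once if a bystander is moved by more than 25 mm (distance of any of bowl, cup_lid, measuring_cup from where it was at the start of the episode above 0.025 m).
It fails at once if a spare jar is dropped (moves faster than 0.5 m/s, a fall of some 13 mm, while the fingers do not hold it) ((linear speed of jar_lying above 0.5 m/s and contact force between the fingers and jar_lying below 0.1 N) or (linear speed of jar_standing above 0.5 m/s and contact force between the fingers and jar_standing below 0.1 N)).
It also fails if it takes over 72 s, if anything falls off the work surface, if the arm or the gripper's body presses on something with over 40 N, if the wrist force passes 120 N, or if a joint passes its speed limit or range.

## Working session

There is one attempt and no reset: what is moved stays moved. The work goes in short steps, Python scripts to look and compute and a shell command to move; the robot and the scene stay as the last step left them, time stands still between calls to the robot, and variables do not carry over. Pictures are saved under pics/ and viewed, about 8 in all and at most 12, crops included, and the job is handed in when it is done.

```bash
mkdir -p pics
cat > h.py <<'E'
from bench import r
import numpy as np, cv2
from scipy.spatial.transform import Rotation as R
def world(p,uv,z,T=None):
    K=p["K"];T=p["T"]
    d=T[:3,:3]@np.linalg.solve(K,[uv[0],uv[1],1.]);o=T[:3,3]
    return o+d*(z-o[2])/d[2]
def ray(p,uv):
    K=np.array(p["K"]);T=np.array(p["T"]);d=T[:3,:3]@np.linalg.solve(K,[uv[0],uv[1],1.]);return T[:3,3],d/np.linalg.norm(d)
def tri(rs):
    A=0;b=0
    for o,d in rs:
        P=np.eye(3)-np.outer(d,d);A=A+P;b=b+P@o
    x=np.linalg.solve(A,b);return x,[np.linalg.norm((np.eye(3)-np.outer(d,d))@(x-o)) for o,d in rs]
E
python3 - <<'E'
from h import *
s=r.sense();print(s["time"],s["tool_pos"],s["tcp_rot"],s["finger_gap"])
ps={n:r.snapshot(n) for n in("top","side")}
for n,p in ps.items():
    cv2.imwrite(f"pics/{n}0.png",p["image"][:,:,::-1]); p["T"]=np.array(p["T"]);print(n,p["T"][:3,3].round(),p["T"][:3,2].round(2))
Z=dict(pocket_1=8,pocket_2=8,pocket_3=8,pocket_4=8,bail_hinge=60,carrier=0,jar_standing=0,jar_lying=45,cradle=0,bowl=0,cup_lid=0,measuring_cup=0,jar_in_a=8,bail_grip=188)
for l,z in Z.items():
    for n,p in ps.items():
        for d in r.pinpoint(p,l)[:4]:
            print(l,n,round(d["conf"],2),np.round(d["uv"]),world(p,d["uv"],z).round())
E
```

```text
0.0 [ 175.39536647 -573.27312127  252.2486231 ] [-1.79990929e+02  1.04020085e-01 -7.29939326e+01] 85.63297004053072
top [ 474. -148. 1297.] [ 0.04  0.01 -1.  ]
side [  389. -1213.   915.] [ 0.09  0.8  -0.6 ]
pocket_1 top 0.96 [186. 195.] [581. 158.   8.]
pocket_1 top 0.77 [190. 236.] [445. 144.   8.]
pocket_1 top 0.77 [191. 178.] [635. 143.   8.]
pocket_1 top 0.69 [191. 215.] [515. 142.   8.]
pocket_1 side 0.81 [251. 190.] [444. 138.   8.]
pocket_1 side 0.73 [270. 185.] [508. 158.   8.]
pocket_1 side 0.62 [309. 185.] [632. 151.   8.]
pocket_2 top 0.96 [186. 195.] [581. 158.   8.]
pocket_2 top 0.77 [190. 236.] [445. 144.   8.]
pocket_2 top 0.77 [191. 178.] [635. 143.   8.]
pocket_2 top 0.69 [191. 215.] [515. 142.   8.]
pocket_2 side 0.81 [251. 190.] [444. 138.   8.]
pocket_2 side 0.73 [270. 185.] [508. 158.   8.]
pocket_2 side 0.62 [309. 185.] [632. 151.   8.]
pocket_3 top 0.96 [186. 195.] [581. 158.   8.]
pocket_3 top 0.77 [190. 236.] [445. 144.   8.]
pocket_3 top 0.77 [191. 178.] [635. 143.   8.]
pocket_3 top 0.69 [191. 215.] [515. 142.   8.]
pocket_3 side 0.81 [251. 190.] [444. 138
[... 1267 characters left out ...]
[744. -55.   0.]
bowl top 0.56 [251. 147.] [741. -52.   0.]
bowl side 0.92 [355. 225.] [739. -57.   0.]
cup_lid top 0.68 [315. 160.] [ 699. -264.    0.]
cup_lid side 0.72 [360. 276.] [ 705. -271.    0.]
measuring_cup top 0.7 [388. 222.] [ 492. -502.    0.]
measuring_cup side 0.74 [287. 354.] [ 490. -503.    0.]
jar_in_a top 0.55 [188. 216.] [512. 154.   8.]
jar_in_a top 0.52 [188. 177.] [640. 155.   8.]
jar_in_a side 0.82 [311. 182.] [641. 166.   8.]
jar_in_a side 0.66 [267. 187.] [498. 148.   8.]
bail_grip top 0.71 [167. 206.] [536. 170. 188.]
bail_grip top 0.25 [314. 219.] [ 499. -243.  188.]
bail_grip side 0.9 [282. 132.] [544. 174. 188.]
bail_grip side 0.7 [291. 186.] [ 538. -120.  188.]
```

Run:
```python
import cv2,numpy as np
a=cv2.imread("pics/top0.png")[110:320,120:420];b=cv2.imread("pics/side0.png")[100:380,160:420]
a=cv2.resize(a,None,fx=1.5,fy=1.5);b=cv2.resize(b,None,fx=1.3,fy=1.3)
c=np.zeros((364,450+338,3),np.uint8);c[:315,:450]=a;c[:,450:]=b;c=cv2.resize(c,None,fx=1,fy=1);cv2.imwrite("pics/c0.png",c)
```

```text
(no output)
```

View pics/c0.png

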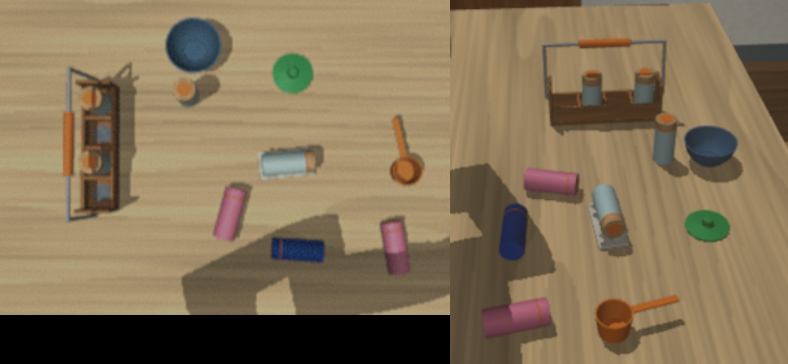

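The picture shows jars in pockets 2 and 4, so 1 and 3 are empty. The handle leans slightly to +y. The spare jar stands near the bowl, and the pale jar lies in the cradle with its lid to the right. The blue and pink jars are look-alikes.

```bash
cat >> h.py <<'E'
def shot(n):
    p=r.snapshot(n);p["T"]=np.array(p["T"]);return p
def delta(target,yaw):
    s=r.sense();M=R.from_euler("xyz",s["tcp_rot"],degrees=True)
    d=M.inv().apply(np.array(target)-s["tool_pos"])
    print("t",round(s["time"],1),"tcp",np.round(s["tool_pos"],1),np.round(s["tcp_rot"],1),"F",np.round(s["ft_force"],1),"gap",round(s["finger_gap"],1))
    print("shift m",(d/1000).round(4),"turn",round(-(((yaw-s["tcp_rot"][2])+180)%360-180),1))
E
python3 - <<'E'
from h import *
a,b=shot("top"),shot("side")
g=lambda p,l,i=0:r.pinpoint(p,l)[i]["uv"]
for l in("bail_grip","bail_hinge","carrier","jar_standing"):
    print(l,[np.round(v,1) for v in tri([ray(a,g(a,l)),ray(b,g(b,l))])])
# edges for carrier yaw: orange roll in top
for l in("bail_grip","carrier","bail_hinge","cradle"):
    print(l,[(round(d["conf"],2),np.round(d["bbox"])) for d in r.search_frame(a,l)[:2]])
hsv=cv2.cvtColor(a["image"],cv2.COLOR_RGB2HSV)
m=((hsv[:,:,0]<14)&(hsv[:,:,1]>180)&(hsv[:,:,2]>120)).astype(np.uint8)
n,lab,st,c=cv2.connectedComponentsWithStats(m)
for i in range(1,n):
    if st[i,4]>20:
        pts=np.argwhere(lab==i)[:,::-1].astype(np.float32);print(st[i],c[i].round(1),cv2.minAreaRect(pts))
        if st[i,3]>40: print([world(a,(np.median(pts[pts[:,1]==y,0]),y),188).round() for y in (st[i,1],st[i,1]+st[i,3]-1)])
delta([530,110,230],-90)
E
```

```text
bail_grip [array([534.8, 166.1, 191.8]), array([6.1, 6.1])]
bail_hinge [array([526.5, 148.1,  64.7]), array([3.7, 3.7])]
carrier [array([537. , 163.2, -13.9]), array([0.8, 0.8])]
jar_standing [array([655.8, -25.2, -10.2]), array([3.4, 3.4])]
bail_grip [(0.77, array([165., 155., 180., 260.]))]
carrier [(0.79, array([161., 157., 205., 262.])), (0.74, array([176., 166., 192., 187.]))]
bail_hinge [(0.98, array([164., 160., 204., 258.])), (0.58, array([302., 144., 329., 177.]))]
cradle [(0.47, array([306., 210., 326., 231.])), (0.45, array([232., 123., 269., 158.]))]
[165 185   3  41  82] [166.4 206.4] ((166.0, 205.0), (40.0, 2.0), 90.0)
[array([594., 171., 188.]), array([481., 172., 188.])]
[382 218   6  12  23] [384.  224.2] ((383.7568664550781, 224.02293395996094), (11.398133277893066, 3.9270880222320557), 73.3007583618164)
t 2.2 tcp [ 175.5 -573.8  253.3] [-180.    0.  -73.] F [ 0.8 -0.1  0.1] gap 85.3
shift m [-0.5502 -0.539   0.0233] turn 17.0
```

```bash
python3 -m jog '[[-0.55,-0.539,0,17,0],[-0.55,-0.539,0,17,0],[-0.55,-0.539,0,17,0],[-0.55,-0.539,0,17,0],[-0.55,-0.539,0,17,0],[-0.55,-0.539,0,17,0],[-0.55,-0.539,0,17,0],[-0.55,-0.539,0,17,0]]' 40; python3 -c "
from h import *
delta([534,120,200],-90)"
```

```text
time: 3.0
tool_pos: [360.2, -216.9, 253.6]
tcp_rot: [-179.9, -0.0, -90.0]
ft_force: [1.1, -0.9, 0.2]
finger_gap: -0.2
t 3.0 tcp [ 360.2 -216.9  253.6] [-179.9   -0.   -90. ] F [ 1.1 -0.9  0.2] gap -0.2
shift m [-0.337  -0.1737  0.0536] turn -0.0
```

```bash
python3 -m jog '[[-0.327,-0.174,0,0,0],[-0.327,-0.174,0,0,0],[-0.327,-0.174,0,0,0],[-0.327,-0.174,0,0,0],[-0.327,-0.174,0,0,0],[-0.327,-0.174,0,0,0],[-0.327,-0.174,0,0,0],[-0.327,-0.174,0,0,0]]'; python3 -m jog '[[-0.01,0,0.054,0,0],[-0.01,0,0.054,0,0],[-0.01,0,0.054,0,0]]'
python3 - <<'E'
from h import *
delta([534,120,200],-90)
a,b=shot("top"),shot("side")
x=cv2.resize(a["image"][130:290,140:300],None,fx=2.5,fy=2.5);y=cv2.resize(b["image"][80:240,220:380],None,fx=2.5,fy=2.5)
cv2.imwrite("pics/c1.png",np.hstack([x,y])[:,:,::-1])
E
```

```text
time: 3.8
tool_pos: [535.3, 113.8, 253.5]
tcp_rot: [-179.9, 0.0, -89.9]
ft_force: [-0.5, -0.3, -0.9]
finger_gap: 0.2
time: 4.1
tool_pos: [533.7, 123.8, 197.6]
tcp_rot: [179.8, -0.0, -89.8]
ft_force: [-0.7, 0.4, 0.6]
finger_gap: -0.1
t 4.1 tcp [533.7 123.8 197.6] [179.8  -0.  -89.8] F [-0.7  0.4  0.6] gap -0.1
shift m [ 0.0038 -0.0003 -0.0024] turn 0.2
```

View pics/c1.png

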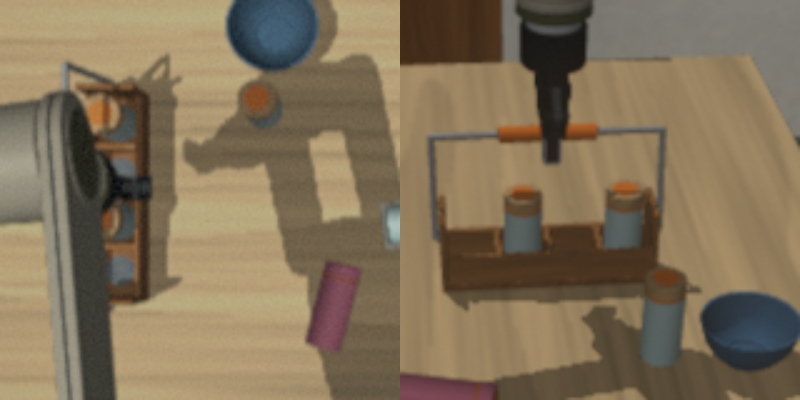

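```bash
python3 -m jog '[[-0.025,0,0.003,0,0],[-0.04,0,0.006,0,0],[-0.052,0,0.01,0,0],[-0.064,0,0.016,0,0],[-0.075,0,0.023,0,0],[-0.086,0,0.031,0,0],[-0.095,0,0.04,0,0],[-0.104,0,0.049,0,0]]'; python3 -m jog '[[-0.007,0,0.011,0,0],[-0.014,0,0.022,0,0],[-0.014,0,0.022,0,0]]'
python3 - <<'E'
from h import *
b=shot("side");a=shot("top")
print(r.pinpoint(b,"bail_grip")[:2],r.pinpoint(a,"bail_grip")[:2])
cv2.imwrite("pics/c2.png",cv2.resize(b["image"][80:240,200:400],None,fx=2.5,fy=2.5)[:,:,::-1])
E
```

```text
time: 5.0
tool_pos: [535.5, 227.9, 150.8]
tcp_rot: [-179.9, 0.0, -89.9]
ft_force: [-0.6, 0.6, 0.1]
finger_gap: -0.3
time: 5.3
tool_pos: [533.9, 242.3, 126.1]
tcp_rot: [179.9, -0.1, -89.8]
ft_force: [0.1, -0.3, -0.2]
finger_gap: -0.1
[{'uv': [277.1, 147.1], 'conf': 0.9}] [{'uv': [143.2, 208.1], 'conf': 0.81}, {'uv': [390.6, 220.9], 'conf': 0.58}]
```

View pics/c2.png

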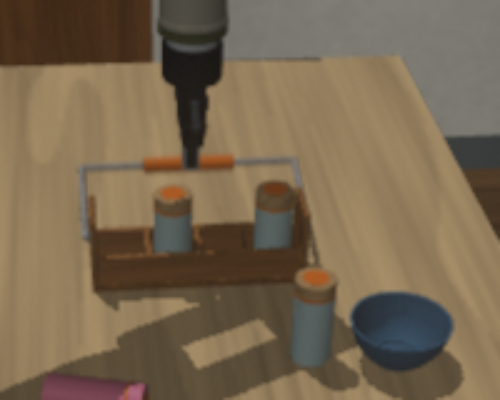

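```bash
python3 -m jog '[[0.005,0,-0.045,0,0],[-0.005,0,-0.07,0,0],[-0.04,0,-0.07,0,0],[-0.04,0,-0.045,0,0],[-0.04,0,-0.02,0,0],[-0.04,0,0,0,0],[-0.04,0,0.012,0,0],[-0.04,0,0.012,0,0]]'
python3 - <<'E'
from h import *
b=shot("side");a=shot("top")
pb,pa=r.pinpoint(b,"bail_grip")[0],r.pinpoint(a,"bail_grip")[0]
print(pb,pa,tri([ray(a,pa["uv"]),ray(b,pb["uv"])]))
for z in (82,95,110):print(world(a,pa["uv"],z).round(),world(b,pb["uv"],z).round())
E
```

```text
time: 6.3
tool_pos: [535.0, 281.0, 115.8]
tcp_rot: [-180.0, -0.1, -89.9]
ft_force: [-0.7, -0.1, 0.5]
finger_gap: -0.0
{'uv': [276.5, 144.9], 'conf': 0.96} {'uv': [143.0, 206.7], 'conf': 0.57} (array([537.59756844, 271.05231708,  92.31628   ]), [np.float64(0.40649625952923524), np.float64(0.4064962595293659)])
[538. 275.  82.] [540. 290.  82.]
[537. 270.  95.] [538. 266.  95.]
[536. 265. 110.] [535. 239. 110.]
```

```bash
python3 -m jog '[[0,0,0.003,0,0],[0,0,0.005,0,0],[0,0,0.005,0,0]]';python3 -m jog '[[0,0,0.002,0,0],[0,0,0.004,0,0],[0,0,0.004,0,0]]'
```

```text
time: 6.8
tool_pos: [537.0, 282.1, 114.3]
tcp_rot: [-179.7, 0.1, -89.9]
ft_force: [0.4, -0.3, -0.5]
finger_gap: 0.2
time: 7.1
tool_pos: [537.3, 282.3, 113.6]
tcp_rot: [-179.6, 0.1, -89.9]
ft_force: [-12.7, -5.3, 23.9]
finger_gap: 0.1
```

```bash
python3 -m jog '[[0,0,-0.05,0,0],[0,0,-0.1,0,0],[0.05,-0.02,-0.136,0,50],[0.322,-0.113,-0.136,0,100],[0.322,-0.113,-0.136,0,100],[0.322,-0.113,-0.136,0,100],[0.322,-0.113,-0.136,0,100],[0.322,-0.113,-0.136,0,100]]';python3 -m jog '[[0.09,-0.03,0,0,100],[0.09,-0.03,0,0,100],[0.09,-0.03,0,0,100]]'
cat >> h.py <<'E'
def wworld(uv,z,p,s):
    K=np.array(p["K"]);t=np.array(p["tool_from_camera"])
    x=(uv[0]-K[0,2])/K[0,0];y=(uv[1]-K[1,2])/K[1,1];th=np.hypot(x,y)
    d=np.array([x/th*np.sin(th),y/th*np.sin(th),np.cos(th)])
    M=R.from_euler("xyz",s["tcp_rot"],degrees=True).as_matrix()
    o=M@t[:3,3]+s["tool_pos"];d=M@t[:3,:3]@d
    return o+d*(z-o[2])/d[2]
E
python3 - <<'E'
from h import *
a,b=shot("top"),shot("side")
for p in(a,b):
    print([(np.round(d["uv"]),round(d["conf"],2),world(p,d["uv"],0).round()) for d in r.pinpoint(p,"jar_standing")[:4]])
    print("roll",[(world(p,d["uv"],82).round(),round(d["conf"],2)) for d in r.pinpoint(p,"bail_grip")[:1]])
s=r.sense();w=r.snapshot("wrist");print(s["tool_pos"],s["tcp_rot"])
print(np.round(w["tool_from_camera"],2),np.round(w["K"]))
for d in r.pinpoint(w,"jar_standing")[:3]:print(d,wworld(d["uv"],0,w,s).round())
cv2.imwrite("pics/w1.png",w["image"][:,:,::-1])
E
```

```text
time: 7.9
tool_pos: [633.7, 6.6, 248.4]
tcp_rot: [-179.6, 0.1, -89.9]
ft_force: [1.0, -0.1, 0.4]
finger_gap: 84.6
time: 8.2
tool_pos: [664.4, -89.7, 247.7]
tcp_rot: [-179.6, -0.0, -90.2]
ft_force: [0.3, 0.7, -0.1]
finger_gap: 85.3
[(array([245., 171.]), 0.68, array([661., -33.,   0.])), (array([188., 200.]), 0.21, array([565., 154.,   0.]))]
roll [(array([536., 281.,  82.]), 0.84)]
[(array([323., 223.]), 0.97, array([647., -42.,   0.]))]
roll [(array([535., 283.,  82.]), 0.72)]
[663.70828845 -81.81257133 248.54735869] [-1.79623062e+02  1.01810581e-01 -8.97863837e+01]
[[   1.      0.     -0.      0.23]
 [  -0.      0.96    0.28  -69.58]
 [   0.     -0.28    0.96 -121.49]
 [   0.      0.      0.      1.  ]] [[325.   0. 278.]
 [  0. 325. 211.]
 [  0.   0.   1.]]
{'uv': [239.2, 192.9], 'conf': 0.98} [649. -36.   0.]
{'uv': [110.3, 298.4], 'conf': 0.36} [493. 164.   0.]
```

View pics/w1.png

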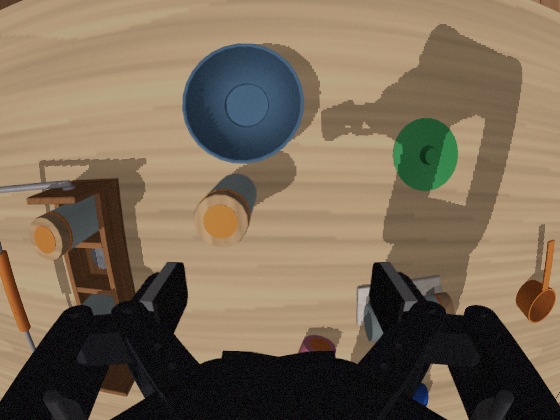

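Run:
```python
from h import *
s=r.sense();w=r.snapshot("wrist")
hsv=cv2.cvtColor(w["image"],cv2.COLOR_RGB2HSV)
m=((hsv[:,:,0]<16)&(hsv[:,:,1]>170)&(hsv[:,:,2]>150)).astype(np.uint8)
n,lab,st,c=cv2.connectedComponentsWithStats(m)
for i in range(1,n):
    if st[i,4]>60: print(st[i],c[i].round(),wworld(c[i],110,w,s).round(1),wworld(c[i],118,w,s).round(1))
for d in r.pinpoint(w,"jar_standing")[:1]:print(d,wworld(d["uv"],0,w,s).round(1))
for d in r.pinpoint(w,"jar_in_a")[:2]:print(d,wworld(d["uv"],8,w,s).round(1))
for d in r.pinpoint(w,"carrier")[:1]:print(d,wworld(d["uv"],0,w,s).round(1))
for d in r.pinpoint(w,"pocket_1")[:4]:print(d,wworld(d["uv"],8,w,s).round(1))
delta([650,-38,83],-90)
```

```text
[ 35 226  20  27 401] [ 44. 239.] [626.6 163.8 110. ] [629.9 156.3 118. ]
[528 241  28  82 336] [546. 272.] [ 584.2 -402.1  110. ] [ 588.8 -392.3  118. ]
[  0 255  25  77 391] [ 10. 295.] [546.7 255.3 110. ] [552.4 244.9 118. ]
{'uv': [239.2, 194.4], 'conf': 0.97} [647.6 -35.9   0. ]
{'uv': [110.3, 296.7], 'conf': 0.74} [501.2 158.    8. ]
{'uv': [95.3, 210.6], 'conf': 0.68} [629.2 156.    8. ]
{'uv': [106.7, 273.7], 'conf': 0.65} [534.2 160.5   0. ]
{'uv': [112.6, 297.2], 'conf': 0.81} [500.8 154.2   8. ]
{'uv': [104.1, 254.3], 'conf': 0.69} [567.9 153.2   8. ]
{'uv': [97.2, 211.2], 'conf': 0.69} [628.5 153.1   8. ]
t 8.8 tcp [663.8 -82.9 248.6] [-1.796e+02  1.000e-01 -8.980e+01] F [-0.7 -0.8 -0. ] gap 85.5
shift m [-0.0447  0.0148  0.1655] turn 0.2
```

```bash
python3 -m jog '[[-0.045,0.016,0,0,100],[-0.045,0.016,0,0,100],[-0.045,0.016,0.05,0,100],[-0.045,0.016,0.1,0,100],[-0.045,0.016,0.14,0,100],[-0.045,0.016,0.163,0,100],[-0.045,0.016,0.163,0,100]]' 40; python3 -m jog '[[0,0,0,0,40],[0,0,0,0,0],[0,0,0,0,0],[0,0,0,0,0],[0,0,0,0,0],[0,0,0,0,0]]' 40
```

```text
time: 9.55
tool_pos: [645.3, -37.3, 80.3]
tcp_rot: [179.9, 0.1, -89.8]
ft_force: [0.2, -0.3, -0.8]
finger_gap: 85.2
time: 10.15
tool_pos: [646.8, -37.3, 82.5]
tcp_rot: [-179.9, 0.1, -89.8]
ft_force: [-0.3, 1.2, 6.3]
finger_gap: 47.8
```

```bash
python3 -m jog '[[0,0,-0.03,0,0],[0,0,-0.08,0,0],[0,0,-0.13,0,0],[-0.05,0.02,-0.16,0,0],[-0.1,0.04,-0.16,0,0],[-0.15,0.06,-0.16,0,0],[-0.19,0.081,-0.16,0,0],[-0.19,0.081,-0.16,0,0]]'
python3 - <<'E'
from h import *
s=r.sense();w=r.snapshot("wrist");print(s["tool_pos"],s["tcp_rot"])
for l,z in(("jar_in_a",8),("pocket_1",8),("carrier",0),("bail_hinge",60),("jar_standing",0)):
  for d in r.pinpoint(w,l)[:4]:print(l,round(d["conf"],2),np.round(d["uv"]),wworld(d["uv"],z,w,s).round(1))
cv2.imwrite("pics/w2.png",w["image"][:,:,::-1])
E
```

```text
time: 10.95
tool_pos: [562.8, 156.2, 243.2]
tcp_rot: [-179.9, 0.2, -89.6]
ft_force: [-0.0, -0.7, -1.7]
finger_gap: 47.6
[562.76620398 156.21470846 243.21953183] [-179.91911851    0.21857596  -89.61304494]
jar_in_a 0.89 [279. 119.] [632.6 156.7   8. ]
pocket_1 0.64 [281. 180.] [565.6 154.4   8. ]
jar_standing 0.72 [276. 226.] [508.4 159.    0. ]
```

View pics/w2.png

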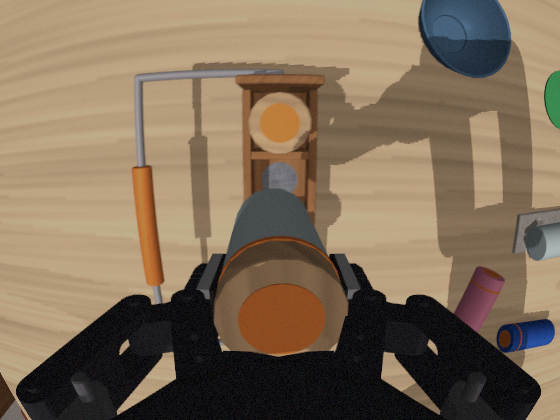

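Run:
```python
from h import *
s=r.sense();w=r.snapshot("wrist")
for n,uv,z in(("eb outer L",(236,78),100),("eb outer R",(324,77),100),("eb inner mid",(281,86),100),("wall L in",(253,150),50),("wall R in",(308,150),50),("div34 near edge",(280,158),50),("div far edge",(280,152),50),("jar4 dot",(279.5,122),118),("held lid dot",(281,316),271),("held base",(276,226),160)):print(n,wworld(uv,z,w,s).round(1))
delta([566,155,90],-90)
cv2.imwrite("pics/w3.png",cv2.resize(w["image"][60:230,200:360],None,fx=4,fy=3.5)[:,:,::-1])
```

```text
eb outer L [669.5 184.8 100. ]
eb outer R [670.6 114.3 100. ]
eb inner mid [662.4 148.7 100. ]
wall L in [605.6 175.4  50. ]
wall R in [605.7 122.1  50. ]
div34 near edge [597.7 149.2  50. ]
div far edge [603.6 149.2  50. ]
jar4 dot [633.1 149.9 118. ]
held lid dot [570.5 149.5 271. ]
held base [565.6 152.1 160. ]
t 11.3 tcp [565.6 150.6 242.7] [-1.799e+02  1.000e-01 -8.990e+01] F [ 0.6 -0.4 -2.2] gap 47.7
shift m [-0.0041 -0.0002  0.1527] turn 0.1
```

View pics/w3.png

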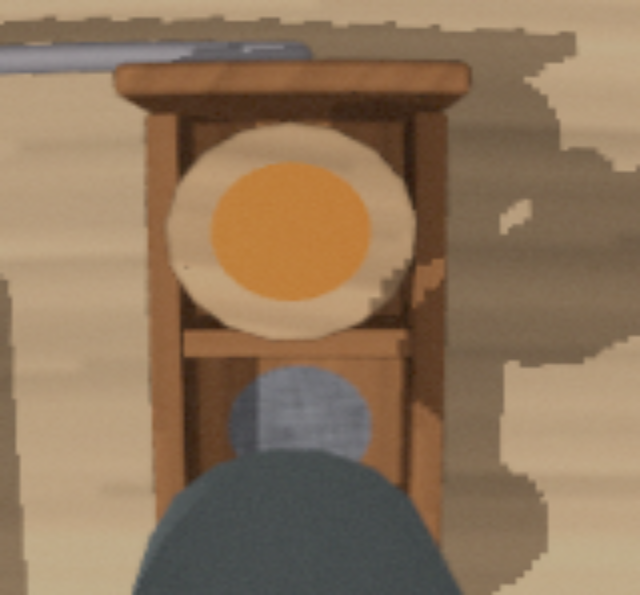

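Run:
```python
from h import *
s=r.sense();w=r.snapshot("wrist")
c=lambda x,y:(200+x/4,60+y/3.5)
for n,uv,z in(("eb outer L",c(115,63),100),("eb outer R",c(470,63),100),("wall L in",c(183,345),50),("wall R in",c(408,345),50),("div near",c(296,356),50),("div far",c(296,331),50),("jar4 dot",c(291,231),118),("disc",c(301,429),8)):print(n,wworld(uv,z,w,s).round(1))
for d in r.pinpoint(w,"jar_standing")[:2]:print(d,wworld(d["uv"],160,w,s).round(1))
hsv=cv2.cvtColor(w["image"],cv2.COLOR_RGB2HSV)
m=((hsv[:,:,0]<16)&(hsv[:,:,1]>170)&(hsv[:,:,2]>100)).astype(np.uint8)
n,lab,st,cc=cv2.connectedComponentsWithStats(m)
for i in range(1,n):
    if st[i,4]>300: print(st[i],cc[i].round(),wworld(cc[i],271,w,s).round(1))
delta([566,150,90],-90)
```

```text
eb outer L [669.7 190.6 100. ]
eb outer R [669.5 119.4 100. ]
wall L in [597.2 182.4  50. ]
wall R in [597.2 127.8  50. ]
div near [594.  154.9  50. ]
div far [601.  154.9  50. ]
jar4 dot [630.1 154.8 118. ]
disc [565.1 154.2   8. ]
{'uv': [273.3, 220.7], 'conf': 0.64} [569.3 153.8 160. ]
[254 107  38  39 870] [274. 125.] [633.3 151.5 271. ]
[ 127  171   32  118 1946] [143. 230.] [601.6 194.1 271. ]
[ 238  284   87   70 4803] [281. 319.] [569.5 149.3 271. ]
t 11.4 tcp [565.5 150.8 242.6] [-1.799e+02  1.000e-01 -8.990e+01] F [-0.1  0.3 -1.6] gap 47.8
shift m [ 0.0011 -0.0003  0.1526] turn 0.1
```

```bash
python3 -m jog '[[-0.004,0.003,0,0,0],[-0.004,0.003,0.03,0,0],[-0.004,0.003,0.06,0,0],[-0.004,0.003,0.09,0,0],[-0.004,0.003,0.09,0,0],[-0.004,0.003,0.09,0,0]]'
python3 - <<'E'
from h import *
s=r.sense();w=r.snapshot("wrist")
delta([562.5,154.7,92],-90)
hsv=cv2.cvtColor(w["image"],cv2.COLOR_RGB2HSV)
m=((hsv[:,:,0]<16)&(hsv[:,:,1]>170)&(hsv[:,:,2]>100)).astype(np.uint8)
n,lab,st,cc=cv2.connectedComponentsWithStats(m)
for i in range(1,n):
    if st[i,4]>300: print(st[i],cc[i].round(),wworld(cc[i],s["tool_pos"][2]+28,w,s).round(1),wworld(cc[i],118,w,s).round(1))
for d in r.pinpoint(w,"pocket_3")[:3]:print(d,wworld(d["uv"],8,w,s).round(1))
for d in r.pinpoint(w,"jar_standing")[:3]:print(d,wworld(d["uv"],s["tool_pos"][2]-82.5,w,s).round(1))
cv2.imwrite("pics/w4.png",w["image"][:,:,::-1])
E
```

```text
time: 12.0
tool_pos: [562.3, 154.8, 152.7]
tcp_rot: [-180.0, 0.1, -90.0]
ft_force: [-0.1, 0.3, -1.1]
finger_gap: 47.9
t 12.1 tcp [563.3 155.  154.2] [-1.798e+02  1.000e-01 -9.000e+01] F [ 0.5  0.1 -1.4] gap 47.8
shift m [0.0005 0.001  0.0622] turn 0.0
[ 251   92   58   60 2055] [283. 120.] [631.5 153.2 180.7] [631.2 152.4 118. ]
[  76  187   44  128 2558] [ 98. 248.] [590.9 217.3 180.7] [563.5 259.5 118. ]
[219 238 120  43 308] [276. 251.] [591.5 155.1 180.7] [564.5 155.7 118. ]
[ 238  284   87   71 4799] [281. 319.] [565.9 153.5 180.7] [521.8 152.9 118. ]
{'uv': [278.1, 197.3], 'conf': 0.84} [566.5 155.    8. ]
{'uv': [276.8, 221.7], 'conf': 0.89} [565.2 155.7  70.2]
```

View pics/w4.png

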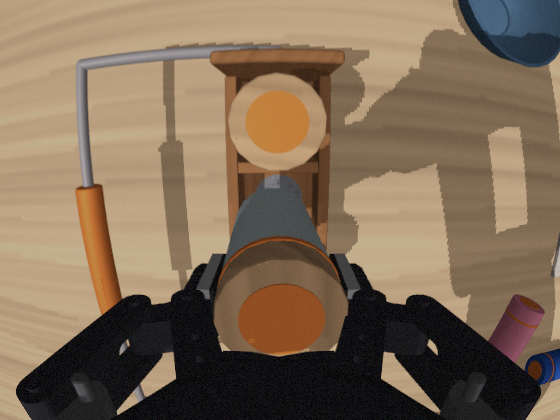

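The held jar lines up with pocket 3 (its base at about px 277,222, the pocket disc just ahead of it), so I am lowering it.

```bash
python3 -m jog '[[0,0,0.012,0,0],[0,0,0.025,0,0],[0,0,0.037,0,0],[0,0,0.047,0,0],[0,0,0.054,0,0],[0,0,0.058,0,0],[0,0,0.058,0,0]]';python3 -m jog '[[0,0,0.003,0,0],[0,0,0.004,0,0],[0,0,0.004,0,0]]'
```

```text
time: 12.85
tool_pos: [563.9, 155.3, 96.3]
tcp_rot: [-179.8, 0.1, -89.9]
ft_force: [0.3, 0.3, -1.5]
finger_gap: 47.3
time: 13.15
tool_pos: [564.0, 155.3, 92.4]
tcp_rot: [-179.8, 0.1, -89.9]
ft_force: [0.0, 0.3, -2.3]
finger_gap: 47.2
```

```bash
python3 -m jog '[[0,0,0.001,0,0],[0,0,0.002,0,0],[0,0,0.002,0,0]]'; python3 -m jog '[[0,0,0.001,0,0],[0,0,0.002,0,0],[0,0,0.002,0,0]]'
```

```text
time: 13.45
tool_pos: [564.3, 155.4, 90.8]
tcp_rot: [-179.7, 0.1, -89.9]
ft_force: [-0.5, 0.4, 0.3]
finger_gap: 47.9
time: 13.75
tool_pos: [565.2, 155.9, 90.1]
tcp_rot: [-179.6, 0.2, -89.9]
ft_force: [-0.9, 2.4, 5.0]
finger_gap: 47.2
```

```bash
python3 -m jog '[[0,0,0,0,70],[0,0,0,0,80],[0,0,0,0,80],[0,0,-0.04,0,80],[0,0,-0.09,0,80],[0,0,-0.14,0,80],[0.05,0.02,-0.16,0,80],[0.1,0.04,-0.16,0,80]]';python3 -m jog '[[0.26,0.045,0,0,80],[0.26,0.045,0,-10,80],[0.26,0.045,0,-20,80],[0.26,0.045,0,-30,80],[0.26,0.045,0,-40,80],[0.26,0.045,0,-50,80],[0.26,0.045,0,-60,80],[0.26,0.045,0,-65,80]]'
python3 - <<'E'
from h import *
s=r.sense();w=r.snapshot("wrist")
print(s["tool_pos"],s["tcp_rot"])
for l,z in(("jar_lying",45),("cradle",0)):
  for d in r.pinpoint(w,l)[:4]:print(l,round(d["conf"],2),np.round(d["uv"]),wworld(d["uv"],z,w,s).round(1))
a=shot("top")
for d in r.pinpoint(a,"jar_in_a")[:4]:print(round(d["conf"],2),world(a,d["uv"],8).round())
cv2.imwrite("pics/w5.png",w["image"][:,:,::-1])
E
```

```text
time: 14.55
tool_pos: [529.9, 65.4, 253.5]
tcp_rot: [-179.2, 0.2, -89.8]
ft_force: [0.7, -1.7, -0.5]
finger_gap: 68.3
time: 15.35
tool_pos: [485.4, -196.2, 251.6]
tcp_rot: [-179.4, -0.5, -33.3]
ft_force: [-0.6, 0.6, 0.4]
finger_gap: 68.4
[ 485.36115876 -196.19673668  251.58436826] [-179.37762308   -0.54131401  -33.30828527]
jar_lying 0.91 [286. 178.] [ 499.6 -190.9   45. ]
jar_lying 0.73 [220. 336.] [ 323.3 -312.4   45. ]
0.88 [506. 148.   8.]
0.75 [635. 147.   8.]
```

View pics/w5.png

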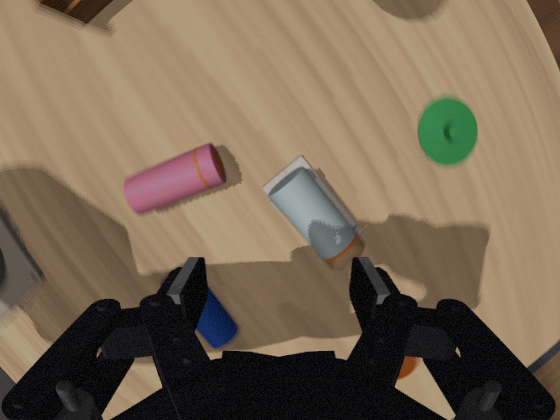

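Run:
```python
from h import *
s=r.sense();w=r.snapshot("wrist");print(np.round(s["tool_pos"],1),np.round(s["tcp_rot"],1))
for n,uv,z in(("corner L",(264,187),8),("corner T",(304,157),8),("edge R",(358,229),8),("ring L",(320,260),45),("ring R",(355,232),45),("baseL",(271,200),45),("baseR",(311,169),45)):print(n,wworld(uv,z,w,s).round(1))
for d in r.pinpoint(w,"jar_lying")[:1]:print(d,wworld(d["uv"],45,w,s).round(1))
delta([495,-270,250],0)
```

```text
[ 485.9 -194.5  251.8] [-179.4   -0.6  -33.7]
corner L [ 471.2 -190.2    8. ]
corner T [ 528.2 -186.6    8. ]
edge R [ 536.8 -296.     8. ]
ring L [ 481.5 -287.2   45. ]
ring R [ 530.8 -280.9   45. ]
baseL [ 474.6 -200.2   45. ]
baseR [ 526.9 -195.8   45. ]
{'uv': [134.0, 194.4], 'conf': 0.9} [ 352.6 -109.7   45. ]
t 15.7 tcp [ 486.  -194.4  251.9] [-179.4   -0.6  -33.6] F [-0.1  0.6  0.2] gap 67.7
shift m [0.0493 0.058  0.0017] turn -33.6
```

```bash
python3 -m jog '[[0.055,0.05,0,-8,90],[0.057,0.053,0,-16,100],[0.057,0.053,0,-24,100],[0.057,0.053,0,-32,100],[0.057,0.053,0,-37.6,100],[0.057,0.053,0,-37.6,100],[0.057,0.053,0,-37.6,100]]'
python3 - <<'E'
from h import *
s=r.sense();w=r.snapshot("wrist")
delta([505.5,-271,48],4)
for l,z in(("jar_lying",45),("cradle",0)):
  for d in r.pinpoint(w,l)[:2]:print(l,round(d["conf"],2),np.round(d["uv"]),wworld(d["uv"],z,w,s).round(1))
cv2.imwrite("pics/w6.png",w["image"][:,:,::-1])
E
```

```text
time: 16.4
tool_pos: [504.2, -269.9, 251.8]
tcp_rot: [-179.8, -0.8, 3.8]
ft_force: [0.5, 0.1, 0.1]
finger_gap: 85.4
t 16.4 tcp [ 504.2 -269.9  251.8] [-179.8   -0.8    3.8] F [-0.1  0.4 -0.6] gap 85.8
shift m [-0.0018  0.0018  0.2038] turn -0.2
jar_lying 0.83 [273. 113.] [ 495.9 -192.5   45. ]
jar_lying 0.7 [118. 221.] [ 325.3 -316.7   45. ]
```

View pics/w6.png

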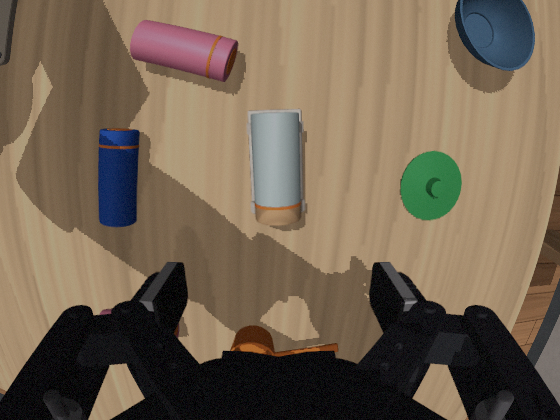

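```bash
python3 -m jog '[[-0.002,0.002,0.04,0,100],[-0.002,0.002,0.08,0,100],[-0.002,0.002,0.12,0,100],[-0.002,0.002,0.13,0,100],[-0.002,0.002,0.13,0,100]]'
python3 - <<'E'
from h import *
s=r.sense();w=r.snapshot("wrist")
delta([505.5,-271,48],4)
for d in r.pinpoint(w,"jar_lying")[:1]:print(np.round(d["uv"]),wworld(d["uv"],45,w,s).round(1))
hsv=cv2.cvtColor(w["image"],cv2.COLOR_RGB2HSV)
m=((hsv[:,:,0]<16)&(hsv[:,:,1]>170)&(hsv[:,:,2]>100)).astype(np.uint8)
n,lab,st,cc=cv2.connectedComponentsWithStats(m)
for i in range(1,n):
    if st[i,4]>40: print(st[i],cc[i].round(),[wworld(cc[i],z,w,s).round(1) for z in(45,69)])
cv2.imwrite("pics/w7.png",w["image"][:,:,::-1])
E
```

```text
time: 17.05
tool_pos: [503.0, -270.7, 120.1]
tcp_rot: [-179.7, -0.6, 3.8]
ft_force: [-0.2, 0.2, 0.3]
finger_gap: 85.4
t 17.1 tcp [ 504.4 -271.6  122.5] [-179.8   -0.8    3.8] F [0.2 0.  0.9] gap 85.5
shift m [ 0.0001 -0.0003  0.0745] turn -0.2
[ 56. 265.] [ 328.2 -313.1   45. ]
[167  14   9  35 124] [170.  30.] [array([ 427.6, -145.2,   45. ]), array([ 435.9, -152. ,   69. ])]
[ 23 161  26   6  73] [ 34. 165.] [array([ 318.8, -232.6,   45. ]), array([ 340.4, -228.7,   69. ])]
[247 257  71  14 223] [281. 266.] [array([ 506.1, -294.6,   45. ]), array([ 504.9, -283.2,   69. ])]
[118 379   5  33  62] [119. 395.] [array([ 361.3, -450.6,   45. ]), array([ 377.7, -420.2,   69. ])]
```

View pics/w7.png

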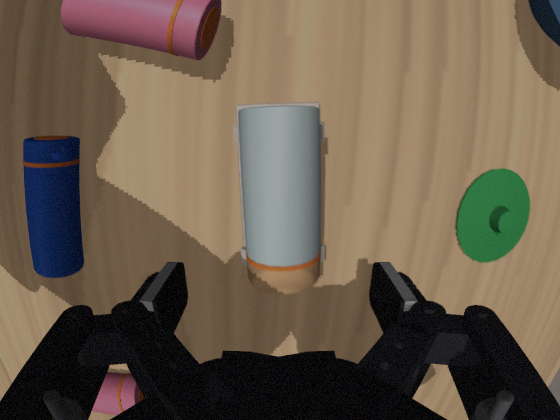

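```bash
python3 -m jog '[[0,-0.002,0.03,0,100],[0,-0.002,0.055,0,100],[0,-0.002,0.07,0,100],[0,-0.002,0.074,0,100],[0,-0.002,0.074,0,100]]' 20; python3 -m jog '[[0,0,0,0,40],[0,0,0,0,0],[0,0,0,0,0],[0,0,0,0,0],[0,0,0,0,0],[0,0,0,0,0]]' 20
```

```text
time: 17.65
tool_pos: [506.9, -270.5, 50.9]
tcp_rot: [-180.0, -1.0, 3.8]
ft_force: [-0.4, 0.0, -0.8]
finger_gap: 85.2
time: 18.25
tool_pos: [506.2, -271.2, 52.2]
tcp_rot: [180.0, -0.9, 3.9]
ft_force: [-8.7, -1.4, 8.9]
finger_gap: 47.5
```

```bash
python3 -m jog '[[0,0,-0.02,0,0],[0,0,-0.04,0,0],[0,0,-0.06,0,0],[0,0,-0.09,0,0],[0,0,-0.11,0,0],[0,0,-0.11,0,0]]'
python3 - <<'E'
from h import *
s=r.sense();print(np.round(s["tool_pos"]),np.round(s["tcp_rot"],1),s["ft_force"],s["finger_gap"])
w=r.snapshot("wrist");b=shot("side")
x=cv2.resize(w["image"],(400,300));y=cv2.resize(b["image"][170:320,200:400],(400,300))
cv2.imwrite("pics/c3.png",np.hstack([x,y])[:,:,::-1])
E
```

```text
time: 18.85
tool_pos: [506.3, -272.6, 166.3]
tcp_rot: [179.7, -1.2, 3.9]
ft_force: [0.5, -0.6, -2.3]
finger_gap: 47.6
[ 506. -273.  166.] [179.7  -1.2   3.9] [ 0.45302593 -0.63180268 -2.33031124] 47.57247918873007
```

View pics/c3.png

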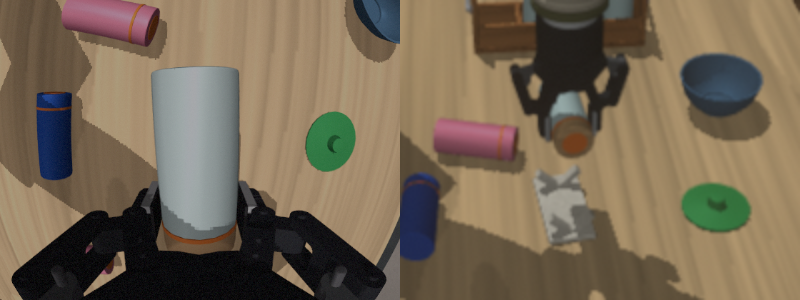

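Run:
```python
from h import *
p=dict(K=[[325,0,278],[0,325,211],[0,0,1]],tool_from_camera=[[1,0,0,.23],[0,.96,.28,-69.58],[0,-.28,.96,-121.49],[0,0,0,1]])
s=dict(tool_pos=np.array([565.5,150.8,242.6]),tcp_rot=[-179.9,.1,-90])
c=lambda x,y:(200+x/4,60+y/3.5)
for z in(62,68):print([wworld(c(x,y),z,p,s).round(1) for x,y in((300,45),(240,46),(240,60),(100,45),(100,71),(310,52))])
print(wworld(c(290,63),100,p,s))
```

```text
[array([678.4, 153.6,  62. ]), array([678.2, 167.3,  62. ]), array([674.5, 167.3,  62. ]), array([679.5, 199.6,  62. ]), array([672.4, 199.6,  62. ]), array([676.5, 151.3,  62. ])]
[array([677.5, 153.6,  68. ]), array([677.4, 167. ,  68. ]), array([673.7, 167. ,  68. ]), array([678.6, 198.6,  68. ]), array([671.7, 198.7,  68. ]), array([675.7, 151.3,  68. ])]
[668.66422658 155.20232482 100.        ]
```

```bash
python3 -m jog '[[0.217,-0.385,-0.03,8,0],[0.217,-0.385,-0.03,16,0],[0.217,-0.385,-0.03,24,0],[0.217,-0.385,-0.03,32,0],[0.217,-0.385,-0.03,40,0],[0.217,-0.385,-0.03,48,0],[0.217,-0.385,-0.03,56,0],[0.217,-0.385,-0.03,64,0]]' 20; python3 -c "
from h import *
delta([696,126,190],-90)"
```

```text
time: 19.75
tool_pos: [669.5, 77.8, 188.1]
tcp_rot: [-179.4, -0.3, -60.5]
ft_force: [1.3, -0.3, -3.4]
finger_gap: 47.2
t 19.8 tcp [669.5  77.8 188.1] [-179.4   -0.3  -60.5] F [ 1.3 -0.3 -3.4] gap 47.2
shift m [-0.0289 -0.0468 -0.0016] turn 29.5
```

```bash
echo
python3 -m jog '[[-0.029,-0.047,0,8,0],[-0.029,-0.047,0,16,0],[-0.029,-0.047,0,24,0],[-0.029,-0.047,0,29.5,0],[-0.029,-0.047,0,29.5,0],[-0.029,-0.047,0,29.5,0]]'
python3 - <<'E'
from h import *
delta([696,126,140],-90)
s=r.sense();w=r.snapshot("wrist")
for d in r.pinpoint(w,"jar_lying")[:2]:print(np.round(d["uv"]),round(d["conf"],2),wworld(d["uv"],s["tool_pos"][2]-3,w,s).round(1))
b=shot("side");a=shot("top")
for p in(a,b):print([(np.round(d["uv"]),round(d["conf"],2),world(p,d["uv"],187).round()) for d in r.pinpoint(p,"jar_lying")[:2]])
cv2.imwrite("pics/w8.png",w["image"][:,:,::-1]);cv2.imwrite("pics/s8.png",b["image"][:,:,::-1])
E
```

```text
time: 20.35
tool_pos: [695.2, 126.1, 186.2]
tcp_rot: [-179.5, -0.0, -89.8]
ft_force: [0.1, 0.2, -2.9]
finger_gap: 47.6
t 20.4 tcp [695.2 126.1 186.2] [-179.5   -0.   -89.8] F [ 0.1  0.2 -2.9] gap 47.6
shift m [ 0.     -0.0004  0.0462] turn 0.2
[272.  97.] 0.67 [773.5 128.3 183.2]
[522. 407.] 0.58 [566.4 -69.3 183.2]
[(array([334., 278.]), 0.95, array([ 334., -300.,  187.])), (array([385., 290.]), 0.79, array([ 300., -441.,  187.]))]
[(array([208., 296.]), 0.78, array([ 331., -495.,  187.])), (array([187., 349.]), 0.66, array([ 295., -621.,  187.]))]
```

```bash
python3 -m jog '[[0,0,0.02,0,0],[0,0,0.04,0,0],[0,0,0.052,0,0],[0,0,0.056,0,0],[0,0,0.06,0,0],[0,0,0.064,0,0],[0,0,0.068,0,0],[0,0,0.068,0,0]]'
python3 - <<'E'
from h import *
s=r.sense();w=r.snapshot("wrist")
for d in r.pinpoint(w,"jar_lying")[:1]:print(np.round(d["uv"]),round(d["conf"],2),wworld(d["uv"],s["tool_pos"][2]-3,w,s).round(1))
delta([695.5,126,85],-90)
E
```

```text
time: 21.45
tool_pos: [699.6, 126.0, 123.1]
tcp_rot: [-178.9, 0.0, -90.0]
ft_force: [5.2, -0.7, 3.5]
finger_gap: 46.8
[280. 101.] 0.95 [776.1 125.3 120.1]
t 21.6 tcp [699.5 126.  123.2] [-178.9    0.   -90. ] F [ 5.4 -1.   2.3] gap 47.1
shift m [0.     0.0047 0.0381] turn 0.0
```

```bash
python3 -m jog '[[0,0.006,0.004,0,0],[0,0.007,0.008,0,0],[0,0.007,0.012,0,0],[0,0.007,0.016,0,0],[0,0.007,0.02,0,0]]'
python3 - <<'E'
from h import *
s=r.sense();w=r.snapshot("wrist")
for d in r.pinpoint(w,"jar_lying")[:1]:print(np.round(d["uv"]),round(d["conf"],2),wworld(d["uv"],s["tool_pos"][2]-3,w,s).round(1))
delta([695.5,126,85],-90)
cv2.imwrite("pics/w9.png",w["image"][:,:,::-1])
E
```

```text
time: 22.05
tool_pos: [697.9, 126.3, 108.4]
tcp_rot: [-178.2, 0.1, -90.0]
ft_force: [10.9, -0.3, 9.7]
finger_gap: 47.1
[279. 134.] 0.92 [761.8 125.7 105.4]
t 22.1 tcp [697.8 126.3 107.7] [-1.782e+02  1.000e-01 -9.000e+01] F [13.3  0.4  4.5] gap 47.3
shift m [0.0003 0.003  0.0226] turn 0.0
```

```bash
python3 -m jog '[[0,0.005,0.005,0,0],[0,0.007,0.009,0,0],[0,0.007,0.013,0,0],[0,0.007,0.016,0,0],[0,0.007,0.016,0,0]]'
python3 - <<'E'
from h import *
s=r.sense();w=r.snapshot("wrist")
for d in r.pinpoint(w,"jar_lying")[:1]:print(np.round(d["uv"]),round(d["conf"],2),wworld(d["uv"],s["tool_pos"][2]-80,w,s).round(1))
delta([695.5,126,85],-90)
cv2.imwrite("pics/w9.png",w["image"][:,:,::-1])
E
```

```text
time: 22.65
tool_pos: [696.5, 126.5, 96.6]
tcp_rot: [-177.5, 0.2, -90.0]
ft_force: [11.8, -0.9, 7.2]
finger_gap: 47.3
[281. 170.] 0.68 [737.5 124.7  16.6]
t 22.8 tcp [696.4 126.6  96.6] [-177.5    0.2  -90. ] F [11.5  0.3  7.9] gap 47.5
shift m [0.0006 0.0015 0.0116] turn 0.0
```

```bash
python3 -m jog '[[0,0.003,0.005,0,0],[0,0.005,0.009,0,0],[0,0.006,0.012,0,0],[0,0.006,0.012,0,0]]'
python3 - <<'E'
from h import *
s=r.sense();w=r.snapshot("wrist")
for d in r.pinpoint(w,"jar_lying")[:1]:print(np.round(d["uv"]),round(d["conf"],2),wworld(d["uv"],s["tool_pos"][2]-80,w,s).round(1))
delta([695.5,126,85],-90)
a=shot("side")
for p in(a,):print([(np.round(d["uv"]),round(d["conf"],2),world(p,d["uv"],4).round()) for d in r.pinpoint(p,"jar_standing")[:4]])
x=cv2.resize(w["image"],(400,300));y=cv2.resize(a["image"][100:250,230:430],(400,300))
cv2.imwrite("pics/c4.png",np.hstack([x,y])[:,:,::-1])
E
```

```text
time: 23.15
tool_pos: [694.9, 127.0, 88.2]
tcp_rot: [-177.0, 0.2, -90.0]
ft_force: [10.1, -0.2, 2.6]
finger_gap: 47.4
t 23.2 tcp [694.9 127.   88.2] [-177.     0.2  -90. ] F [10.5  0.2  4.4] gap 47.2
shift m [ 0.001  -0.0004  0.0032] turn -0.0
[(array([291., 184.]), 0.8, array([576., 167.,   4.])), (array([311., 182.]), 0.73, array([642., 175.,   4.]))]
```

View pics/c4.png

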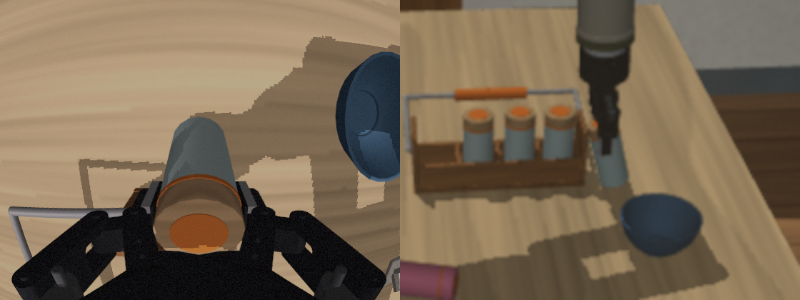

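```bash
python3 -m jog '[[0,0,0.003,0,0],[0,-0.005,0,0,0],[0,-0.015,-0.003,0,0],[0,-0.025,-0.003,0,0],[0,-0.03,-0.003,0,0],[0,-0.03,-0.003,0,0],[0,-0.03,-0.003,0,0]]'
python3 - <<'E'
from h import *
cat='''
'''
s=r.sense();w=r.snapshot("wrist")
delta([725,127,85],-90)
hsv=cv2.cvtColor(w["image"],cv2.COLOR_RGB2HSV)
m=((hsv[:,:,0]<16)&(hsv[:,:,1]>170)&(hsv[:,:,2]>90)).astype(np.uint8)
n,lab,st,cc=cv2.connectedComponentsWithStats(m)
for i in range(1,n):
    if st[i,4]>300 and 180<cc[i][0]<380: print(st[i],cc[i].round(),wworld(cc[i],s["tool_pos"][2]+28,w,s).round(1))
for l in("jar_lying","jar_standing"):
  for d in r.pinpoint(w,l)[:2]:print(l,np.round(d["uv"]),round(d["conf"],2),wworld(d["uv"],3,w,s).round(1))
E
```

```text
time: 24.05
tool_pos: [724.2, 127.0, 92.1]
tcp_rot: [-177.0, 0.2, -90.0]
ft_force: [0.0, 0.7, -2.8]
finger_gap: 47.1
t 24.1 tcp [724.1 127.   92.1] [-177.     0.2  -90. ] F [ 0.   0.7 -2.9] gap 47.1
shift m [ 0.     -0.0005  0.0072] turn -0.0
[219 244 119  46 561] [280. 255.] [750.1 126.3 120.1]
[ 237  298   83   56 3592] [278. 326.] [723.4 126.7 120.1]
jar_lying [280. 199.] 0.96 [745.6 126.2   3. ]
```

```bash
python3 -m jog '[[0,0,0.003,0,0],[0,0,0.006,0,0],[0,0,0.008,0,0],[0,0,0.01,0,0],[0,0,0.01,0,0]]'; python3 -c "
from h import *
s=r.sense();w=r.snapshot('wrist')
print(s['tcp_rot'],s['ft_force'])
for d in r.pinpoint(w,'jar_lying')[:1]:print(np.round(d['uv']),round(d['conf'],2),wworld(d['uv'],1,w,s).round(1))"
```

```text
time: 24.7
tool_pos: [727.8, 127.2, 87.3]
tcp_rot: [-176.6, 0.3, -90.0]
ft_force: [-1.3, -0.4, 14.6]
finger_gap: 47.7
[-176.57044304    0.26626623  -90.00268823] [-1.26100108 -0.41954125 14.56677121]
[281. 204.] 0.75 [746.9 125.3   1. ]
```

```bash
python3 -m jog '[[0,0,-0.001,0,57],[0,0,-0.002,0,58],[0,0,-0.002,0,60],[0,0,-0.002,0,65],[0,0,-0.002,0,70],[0,0,-0.002,0,75],[0,0,-0.002,0,80],[0,0,-0.002,0,80]]'
python3 - <<'E'
from h import *
s=r.sense();w=r.snapshot("wrist")
delta([735,127,85],-90)
hsv=cv2.cvtColor(w["image"],cv2.COLOR_RGB2HSV)
m=((hsv[:,:,0]<16)&(hsv[:,:,1]>170)&(hsv[:,:,2]>90)).astype(np.uint8)
n,lab,st,cc=cv2.connectedComponentsWithStats(m)
for i in range(1,n):
    if st[i,4]>300 and 180<cc[i][0]<380: print(st[i],cc[i].round(),wworld(cc[i],110,w,s).round(1))
for l in("jar_lying","jar_standing"):
  for d in r.pinpoint(w,l)[:1]:print(l,np.round(d["uv"]),round(d["conf"],2),wworld(d["uv"],0,w,s).round(1))
E
```

```text
time: 25.6
tool_pos: [727.5, 127.2, 89.1]
tcp_rot: [-176.6, 0.3, -90.0]
ft_force: [-0.7, -0.4, -0.7]
finger_gap: 68.4
t 25.6 tcp [727.6 127.2  89.2] [-176.6    0.3  -90. ] F [ 0.4  0.4 -0.2] gap 67.8
shift m [ 0.0002 -0.0072  0.0046] turn -0.0
[ 234  231   87   78 5269] [277. 270.] [745.2 127.2 110. ]
jar_lying [280. 199.] 0.95 [749.1 126.2   0. ]
```

```bash
python3 -m jog '[[0,0,0,0,80],[0,0,0,0,80],[0,-0.01,0,0,80],[0,-0.02,0,0,80],[0,-0.02,0,0,80],[0,-0.02,0,0,80]]'
python3 - <<'E'
from h import *
delta([747,127,85],-90)
s=r.sense();w=r.snapshot("wrist")
hsv=cv2.cvtColor(w["image"],cv2.COLOR_RGB2HSV)
m=((hsv[:,:,0]<16)&(hsv[:,:,1]>170)&(hsv[:,:,2]>90)).astype(np.uint8)
n,lab,st,cc=cv2.connectedComponentsWithStats(m)
for i in range(1,n):
    if st[i,4]>300 and 180<cc[i][0]<380: print(st[i],cc[i].round(),wworld(cc[i],110,w,s).round(1))
for l in("jar_lying","jar_standing"):
  for d in r.pinpoint(w,l)[:1]:print(l,np.round(d["uv"]),round(d["conf"],2),wworld(d["uv"],0,w,s).round(1))
a,b=shot("top"),shot("side")
for p in(a,b):print([(round(d["conf"],2),world(p,d["uv"],0).round()) for d in r.pinpoint(p,"jar_standing")[:4]],[(world(p,d["uv"],82).round(),round(d["conf"],2)) for d in r.pinpoint(p,"bail_grip")[:1]])
E
```

```text
time: 26.35
tool_pos: [747.4, 127.2, 90.3]
tcp_rot: [-176.6, 0.3, -90.0]
ft_force: [0.5, -0.0, -0.0]
finger_gap: 68.4
t 26.4 tcp [747.4 127.2  90.3] [-176.6    0.3  -90. ] F [ 0.5 -0.  -0. ] gap 68.4
shift m [0.0002 0.0008 0.0053] turn -0.0
[ 237  274   81   69 4430] [277. 308.] [748.9 127.3 110. ]
jar_lying [279. 226.] 0.87 [750.4 126.8   0. ]
[] [(array([ 685., -264.,   82.]), 0.35)]
[] [(array([538., 290.,  82.]), 0.88)]
```

```bash
python3 -m jog '[[0,-0.001,0.005,0,80],[0,-0.001,0.005,0,80],[0,-0.001,0.005,0,0],[0,-0.001,0.005,0,0],[0,-0.001,0.005,0,0],[0,-0.001,0.005,0,0],[0,-0.001,0.005,0,0]]' 40; python3 -c "
from h import *
delta([437,155,250],-90)"
```

```text
time: 27.5
tool_pos: [748.7, 127.2, 85.5]
tcp_rot: [-176.6, 0.3, -90.0]
ft_force: [0.9, 0.1, -1.0]
finger_gap: 47.3
t 27.5 tcp [748.7 127.2  85.5] [-176.6    0.3  -90. ] F [ 0.9  0.1 -1. ] gap 47.3
shift m [-0.0285  0.3013 -0.1827] turn 0.0
```

```bash
python3 -m jog '[[0,0,-0.03,0,0],[0,0,-0.08,0,0],[0,0,-0.13,0,0],[-0.005,0.03,-0.165,0,0],[-0.01,0.08,-0.168,0,0],[-0.015,0.13,-0.171,0,0],[-0.02,0.18,-0.174,0,0],[-0.025,0.23,-0.177,0,0]]'; python3 -m jog '[[-0.002,0.05,-0.003,0,0],[-0.005,0.072,-0.006,0,0],[-0.005,0.072,-0.006,0,0],[-0.005,0.072,-0.006,0,0]]'
cat >> h.py <<'E'
def look(lidoff,baseoff):
    s=r.sense();w=r.snapshot("wrist")
    hsv=cv2.cvtColor(w["image"],cv2.COLOR_RGB2HSV)
    m=((hsv[:,:,0]<16)&(hsv[:,:,1]>170)&(hsv[:,:,2]>90)).astype(np.uint8)
    n,lab,st,cc=cv2.connectedComponentsWithStats(m)
    for i in range(1,n):
        if st[i,4]>250 and 180<cc[i][0]<380: print("dot",st[i],cc[i].round(),"held",wworld(cc[i],s["tool_pos"][2]+lidoff,w,s).round(1),"z118",wworld(cc[i],118,w,s).round(1))
    for l,z in(("jar_lying",s["tool_pos"][2]-baseoff),("jar_standing",s["tool_pos"][2]-baseoff),("pocket_1",8),("jar_in_a",8)):
        for d in r.pinpoint(w,l)[:3]:print(l,np.round(d["uv"]),round(d["conf"],2),wworld(d["uv"],z,w,s).round(1))
    return s,w
E
python3 -c "
from h import *
delta([437,155,250],-90)
look(24.5,85.5)"
```

```text
time: 28.3
tool_pos: [507.6, 151.3, 248.0]
tcp_rot: [-176.6, 0.3, -90.0]
ft_force: [-0.7, 0.5, -0.4]
finger_gap: 47.1
time: 28.7
tool_pos: [435.4, 156.4, 250.2]
tcp_rot: [-176.5, 0.3, -90.0]
ft_force: [0.4, 0.0, -2.7]
finger_gap: 47.1
t 28.7 tcp [435.4 156.4 250.2] [-176.5    0.3  -90. ] F [ 0.4  0.  -2.7] gap 47.1
shift m [ 0.0014 -0.0016  0.0003] turn 0.0
dot [259  35  37  34 988] [277.  51.] held [525.3 156.5 274.7] z118 [568.5 157.9 118. ]
dot [263 115  37  36 920] [282. 132.] held [499.5 155.  274.7] z118 [502.6 153.9 118. ]
dot [224 240 111  37 290] [278. 252.] held [460.9 156.2 274.7] z118 [404.1 157.2 118. ]
dot [ 237  283   83   70 4640] [278. 318.] held [435.6 156.2 274.7] z118 [339.5 157.  118. ]
jar_lying [478. 266.] 0.87 [404.9  -4.6 164.7]
jar_lying [281. 105.] 0.7 [519.4 155.2 164.7]
jar_lying [279. 230.] 0.62 [436.7 156.4 164.7]
jar_standing [279.  77.] 0.79 [538.  156.3 164.7]
pocket_1 [285. 193.] 0.72 [436.  150.2   8. ]
jar_in_a [280. 137.] 0.93 [499.1 155.4   8. ]
jar_in_a [281.  23.] 0.62 [633.8 154.3   8. ]
```

```bash
python3 -c "
from h import *
delta([437,155.2,160],-90)"
```

```text
t 28.9 tcp [436.  156.1 249.6] [-176.6    0.3  -90. ] F [ 0.3 -0.3 -2.1] gap 47.0
shift m [0.0013 0.0043 0.0895] turn -0.0
```

```bash
python3 -m jog '[[0.001,0.001,0.02,0,0],[0.001,0.002,0.05,0,0],[0.001,0.004,0.08,0,0],[0.001,0.0045,0.0895,0,0],[0.001,0.0045,0.0895,0,0],[0.001,0.0045,0.0895,0,0]]'
python3 - <<'E'
from h import *
delta([437.3,155,97],-90)
s,w=look(24.5,85.5)
# pocket outline: edges along column/row profile of floor region
g=cv2.cvtColor(w["image"],cv2.COLOR_RGB2GRAY)
print("row",[int(v) for v in g[175,220:340:3]]);print("col",[int(v) for v in g[130:200:2,262]])
E
```

```text
time: 29.55
tool_pos: [437.6, 155.6, 161.1]
tcp_rot: [-176.6, 0.3, -90.1]
ft_force: [0.1, -0.2, -2.6]
finger_gap: 47.4
t 29.6 tcp [437.6 155.6 161.1] [-176.6    0.3  -90.1] F [ 0.1 -0.2 -2.6] gap 47.4
shift m [0.0009 0.0041 0.064 ] turn -0.1
dot [ 246    0   56   38 1794] [273.  17.] held [539.6 156.7 185.6] z118 [566.2 158.1 118. ]
dot [ 255  106   54   56 1626] [286. 132.] held [502.  152.8 185.6] z118 [503.4 151.6 118. ]
dot [223 240 112  37 298] [278. 252.] held [463.1 155.2 185.6] z118 [438.4 155.6 118. ]
dot [ 237  283   83   70 4638] [278. 318.] held [437.8 155.3 185.6] z118 [396.2 155.7 118. ]
jar_lying [518. 299.] 0.86 [369.2 -63.1  75.6]
jar_lying [279. 230.] 0.66 [438.9 155.5  75.6]
jar_standing [278.  60.] 0.71 [552.1 155.9  75.6]
pocket_1 [280. 208.] 0.89 [439.1 154.4   8. ]
jar_in_a [280. 135.] 0.78 [503.1 154.2   8. ]
row [167, 170, 168, 169, 116, 115, 115, 97, 105, 105, 105, 104, 105, 105, 124, 158, 155, 152, 151, 157, 156, 161, 164, 164, 166, 154, 121, 70, 68, 72, 75, 71, 72, 63, 72, 72, 71, 110, 113, 117]
col [137, 139, 139, 139, 137, 140, 139, 138, 141, 138, 140, 140, 141, 144, 162, 162, 159, 155, 155, 153, 156, 162, 149, 109, 115, 117, 119, 90, 71, 72, 72, 71, 72, 72, 72]
```

```bash
python3 -m jog '[[0.0005,0.001,0.015,0,0],[0.0005,0.002,0.03,0,0],[0.0005,0.003,0.045,0,0],[0.0005,0.0035,0.056,0,0],[0.0005,0.0035,0.062,0,0],[0.0005,0.0035,0.064,0,0],[0.0005,0.0035,0.064,0,0]]';python3 -m jog '[[0,0,0.002,0,0],[0,0,0.003,0,0],[0,0,0.003,0,0]]'
```

```text
time: 30.5
tool_pos: [438.3, 155.6, 97.5]
tcp_rot: [-176.5, 0.3, -90.0]
ft_force: [0.8, -0.4, -2.1]
finger_gap: 47.0
time: 30.8
tool_pos: [438.6, 155.6, 94.7]
tcp_rot: [-176.5, 0.3, -90.0]
ft_force: [1.1, 0.7, -1.2]
finger_gap: 47.4
```

```bash
python3 -m jog '[[0,0,0.001,0,0],[0,0,0.002,0,0],[0,0,0.002,0,0]]';python3 -m jog '[[0,0,0.001,0,0],[0,0,0.001,0,0],[0,0,0.001,0,0]]'
```

```text
time: 31.1
tool_pos: [439.1, 155.7, 93.3]
tcp_rot: [-176.4, 0.3, -90.0]
ft_force: [-1.8, 0.5, 3.4]
finger_gap: 47.2
time: 31.4
tool_pos: [439.5, 155.8, 93.3]
tcp_rot: [-176.4, 0.3, -90.0]
ft_force: [-5.9, -1.0, 8.4]
finger_gap: 47.1
```

```bash
python3 -m jog '[[0,0,0,0,62],[0,0,0,0,72],[0,0,0,0,80],[0,0,0,0,80],[0,-0.002,-0.03,0,80],[0,-0.005,-0.08,0,80],[0,-0.008,-0.13,0,80],[0,-0.01,-0.16,0,80]]'; python3 -m jog '[[0.05,0,0,0,80],[0.1,0,0,0,80],[0.15,0,0,0,80],[0.2,0,0,0,80],[0.2,0,0,0,80]]'
python3 - <<'E'
from h import *
s=r.sense();print(s["time"],s["tool_pos"].round(1) if hasattr(s["tool_pos"],"round") else s["tool_pos"])
w=r.snapshot("wrist");a,b=shot("top"),shot("side")
for p in(a,b):
    print([(round(d["conf"],2),world(p,d["uv"],8).round()) for d in r.pinpoint(p,"jar_in_a")[:6]],[(world(p,d["uv"],82).round(),round(d["conf"],2)) for d in r.pinpoint(p,"bail_grip")[:1]])
    hsv=cv2.cvtColor(p["image"],cv2.COLOR_RGB2HSV)
    m=((hsv[:,:,0]<18)&(hsv[:,:,1]>150)&(hsv[:,:,2]>110)).astype(np.uint8)
    n,lab,st,cc=cv2.connectedComponentsWithStats(m)
    for i in range(1,n):
        q=world(p,cc[i],118)
        if st[i,4]>8 and 380<q[0]<700 and 100<q[1]<200: print(st[i,2:],q.round(1))
for l,z in(("jar_in_a",8),("jar_standing",8)):
    for d in r.pinpoint(w,l)[:5]:print("wrist",l,round(d["conf"],2),wworld(d["uv"],z,w,s).round(1))
E
```

```text
time: 32.2
tool_pos: [440.5, 155.2, 258.0]
tcp_rot: [-176.1, 0.4, -90.0]
ft_force: [0.5, 0.2, 0.1]
finger_gap: 68.3
time: 32.7
tool_pos: [439.9, -50.6, 256.6]
tcp_rot: [-176.1, 0.2, -90.5]
ft_force: [-0.2, 0.4, -0.4]
finger_gap: 68.3
32.7 [439.9 -50.6 256.6]
[(0.82, array([629., 148.,   8.])), (0.52, array([512., 158.,   8.]))] [(array([535., 269.,  82.]), 0.85)]
[10  9 66] [631.8 153.6 118. ]
[10  9 63] [569.4 156.7 118. ]
[ 9  9 62] [503.7 153.6 118. ]
[ 9  9 62] [441.6 155.4 118. ]
[(0.97, array([638., 159.,   8.])), (0.92, array([497., 148.,   8.]))] [(array([532., 285.,  82.]), 0.91)]
[10  5 38] [568.  156.5 118. ]
[10  5 41] [630.4 152.7 118. ]
[10  5 41] [502.6 150.6 118. ]
[ 4  4 13] [431.3 151.9 118. ]
wrist jar_in_a 0.88 [634.1 158.6   8. ]
wrist jar_in_a 0.82 [503.5 156.4   8. ]
wrist jar_standing 0.85 [567.1 155.7   8. ]
wrist jar_standing 0.2 [508.5 159.6   8. ]
```

```bash
python3 -c "
from bench import r
print(r.hand_in(), r.sense()['time'])"
```

```text
the job is handed in; nothing more can be done
the job is handed in; nothing more can be done
```

The job is handed in: the handle is down, and a jar now stands in each of the four pockets. The run took about 33 s of the 72 s allowed. The interface gives no verdict, so these are only my own checks.

**What I did**
- **Handle:** I pushed it over to the +y side and pressed it down until the fingers met about 24 N. The fingertip was then at 92 mm, where the top of the roll should be at the stop.
- **Standing jar:** I lowered it into pocket 3 and let go at light contact (about 5 N).
- **Lying jar:** The tool only points straight down, so I tipped the jar upright in the grip by pressing its lid end on the carrier's far end board. I then stood it on the bare counter just beyond the carrier, not between carrier and cradle, and let go. It stood upright to within the error of my measurements. I took it again and set it in pocket 1.

**Last checks**
- The top camera puts the four lids at x = 442, 504, 569 and 632 mm, all with y = 154–157 mm. The pocket centres should be near 438, 502, 566 and 630 mm at y = 155 mm, so every jar is within about 4 mm of its pocket's centre.
- The side camera agrees to within about 3 mm for three of the jars. It puts the pocket 1 lid about 10 mm nearer the robot, but it saw only a small patch of that lid.
- The roll shows at y = 269 mm from the top camera and 285 mm from the side camera. At the stop it should be near 283 mm, so the side camera supports the handle being down and the top camera is about 14 mm off.
- The gripper is open and about 200 mm from the carrier, with no force on the wrist.

**Not fully checked**
- After the tipping, the tool stayed tilted by 3–4 degrees about the jaw axis. The held jar still measured upright.
- I did not measure the bystanders again at the end. No contact with them was planned, and I felt none.

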